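Turn the counter carousel to bring the stamp to the customer

TASK

The customer needs the hand stamp to sign for a parcel: turn the desk carousel by pushing its rim or the pegs on it with the fingers, slowly and gently, until the hand stamp stands at the front, in line with the pointed nose of the foot, and leave it standing still there. Do not grip, lift or touch the articles that stand on the carousel, and leave the parcel, the pen pot and the packing tape on the counter where they are.

Things in the scene. Friction and masses are not known exactly. Their poses are not given: they have to be found in the camera images.
- carousel: turning wooden disc, 320 mm across, 20 mm thick, on a fixed vertical pivot; turns endlessly both ways, light friction (about 1.5 N at a peg) stops it almost at once when not pushed. Origin: on the pivot at the disc's underside, 25 mm above the counter; disc top 20 mm above it. z up, axes turn with the disc. Knob 26 mm across, 30 mm high in the middle. Pegs and wells: see peg and well.
- peg (a point): top of one of four alike upright steel pegs on the disc's rim, for pushing: 14 mm across, 40 mm tall above the disc's top, so tops 85 mm above the counter. They stand 145 mm from the pivot at 45 (this one), 135, -135 and -45 degrees from the carousel's +x axis, half-way between the wells.
- well (a point): floor centre of one of four alike shallow wells on the disc that hold the small articles: collar 72 mm across outside, 64 mm inside, 7 mm high. They are centred 78 mm from the pivot along the carousel's +x (this one), +y, -x and -y axes.
- foot: fixed round white foot under the disc, 290 mm across, 23 mm high, with a flat pointed nose 18 mm high that sticks out beyond the disc to 218 mm from the pivot. Origin: on the counter under the pivot; +x points along the nose, which is the carousel's front (roughly away from the robot, towards the customer), z up.
- front_spot (a point): point fixed to the foot: the front place, 78 mm from the pivot straight towards the nose, at the height of the disc's top (45 mm above the counter). The centre of the well at the front lies here.
- stamp: hand stamp: round wooden base 58 mm across and 22 mm high with rubber underneath, thin stem and ball handle 30 mm across, 77 mm tall in all. It stands loose on the carousel in one of the four wells (which one varies). Origin: centre of its underside, z up.
- inkpad: flat round steel ink-pad tin, 58 mm across, 23 mm high. It stands loose on the carousel in one of the four wells (which one varies). Origin: centre of its underside, z up.
- taperoll: small roll of paper tape lying flat, 58 mm across, 36 mm high, with a dark core. It stands loose on the carousel in one of the four wells (which one varies). Origin: centre of its underside, z up.
- glue: squat white glue bottle, 58 mm across with a 24 mm cap, 72 mm tall. It stands loose on the carousel in one of the four wells (which one varies). Origin: centre of its underside, z up.
- parcel: cardboard parcel 190 x 130 x 80 mm (x, y, z), loose on the counter to the left of the carousel. Origin: centre of its underside.
- penpot: dark metal pot with two pens, 72 mm across, 95 mm high (pens to 145 mm), loose on the counter to the right of the carousel. Origin: centre of its underside.
- bigtape: roll of packing tape lying flat, 104 mm across, 48 mm high, loose on the counter to the right of the carousel. Origin: centre of its underside.
Mind the look-alikes: they are no part of the job. What is meant by the taperoll is not blue, green or yellow, and is the smaller of those in its own colour.

How it is judged (in metres and radians):
On the way:
1. the carousel is turned by the fingers pushing on it (contact force between the fingers and carousel above 0.2 N and angular speed of carousel above 0.05 rad/s).
At the end, for the whole second after the job is handed in: The stamp's centre is within 15 mm (about 11 degrees of turn) of the front place over the nose, the carousel is at rest, all four articles stand upright in their wells, and the parcel, pen pot and packing tape are within 30 mm of where they were (horizontal distance between stamp and front_spot below 0.015 m and angular speed of carousel below 0.05 rad/s and angle between each of stamp, inkpad, taperoll, glue's own z axis and vertical below 0.12 rad and z of stamp in the frame of carousel between 0.015 and 0.025 m and z of inkpad in the frame of carousel between 0.015 and 0.025 m and z of taperoll in the frame of carousel between 0.015 and 0.025 m and z of glue in the frame of carousel between 0.015 and 0.025 m and horizontal distance between each of stamp, inkpad, taperoll, glue and carousel below 0.09 m and distance of each of parcel, penpot, bigtape from where it was at the start of the episode below 0.03 m); the robot touches nothing.
It fails at once if an article on the carousel is touched by the fingers or the arm (over 1 N) (contact force between any of the fingers, the arm and stamp above 1 N or contact force between any of the fingers, the arm and inkpad above 1 N or contact force between any of the fingers, the arm and taperoll above 1 N or contact force between any of the fingers, the arm and glue above 1 N).
It fails at once if an article is lifted out of its well (over 10 mm) or tipped (over 0.35 rad) (z of any of stamp, inkpad, taperoll, glue in the frame of carousel above 0.03 m or angle between any of stamp, inkpad, taperoll, glue's own z axis and vertical above 0.35 rad).
It fails at once if the carousel is gripped or shoved hard (over 60 N) (contact force between the fingers and carousel above 60 N).
It fails at once if the carousel is spun fast (over 3 rad/s) (angular speed of carousel above 3 rad/s).
It fails at once if the parcel, pen pot or packing tape is moved over 30 mm (distance of any of parcel, penpot, bigtape from where it was at the start of the episode above 0.03 m).
It also fails if it takes over 58 s, if anything falls off the work surface, if the arm or the gripper's body presses on something with over 40 N, if the wrist force passes 120 N, or if a joint passes its speed limit or range.

ROBOT

A 6-joint arm with a two-finger parallel gripper is mounted at the origin on the work surface. World frame = base frame: x ahead of the robot, y to its left, z up, the work surface at z = 0. Lengths are in mm, angles in rad, forces in N, time in s.
With the tool pointing down it reaches from about 325 to 850 mm from the base axis. Payload 15.5 kg.
Tool frame: the origin (TCP) lies on the centre line of the jaws, within the pads' length; the fingertips stand 11 mm ahead of it and the grasp point (between the pads) lies 8 mm behind it; z points along the fingers, y is the line along which they close (so a half turn about z gives the same grasp; the last joint's range is limited). The gripper opens to 91 mm and grips with 3 to 60 N. Pads are 32 mm wide; open, the fingers measure 118 mm over their backs; the gripper's body (76 mm by 178 mm) begins 60 mm behind the grasp point.
Start: joints at [1.238, 0.494, 1.345, -0, 1.302, -0.096], TCP at [147.223, 607.414, 224.915] pointing down, gripper open.
Joint ranges: [-2.91, 2.91], [-0.82, 2.16], [0.22, 2.67], [-1.22, 4.37], [0.12, 2.79], [-3.08, 3.08]. Speed limits (rad/s): [1.89, 1.89, 2.57, 3.01, 3.01, 3.01].

INTERFACE

Orientations are given as a rotation vector (axis times angle).
In Python, from rig import bot, imaging, workorder, models gives the robot as it stands.
- The arm moves only by the tool drive_tool, never from a script. Its argument "deltas" is a list of rows, each a list of 7 numbers: the turn, a rotation vector about the world's x, y, z in rad, then the shift along the world's x, y, z in m, then the closure, from 0 (fully open) to 1 (shut). In form: [[ax, ay, az, tx, ty, tz, claw], ...]. A call has 1 to 12 rows; each row is the pose to reach, as a shift and turn from the pose commanded when the call began; what a row does not reach only later rows make up. A row lasts 1/10 s, in which the tool goes at most 50 mm and 8.59 degrees, less where a joint would pass 70% of its speed; a pose out of reach is approached as far as the arm can. A call with a gripper value outside its range is refused whole. The fingers move at their own pace and stop on an object; "force" is the grip in N (left out, the last holds). Time passes only in rows, so rows that repeat a pose let the fingers close. It gives the time, the measured TCP pose, the force, the opening and the grip force at its end, in the units of the state.
- bot.sense(): the state, without advancing time (a new reading comes with each control period).
- imaging.snapshot(name): name is "scene" or "top" or "wrist"; returns a dict with "image" (384x512x3 uint8, red, green, blue), "vfov" (degrees; the focal length in pixels is half the picture's height over the tangent of half this angle, whatever the lens; pixels are square), "cx", "cy" (the principal point, pixels), "rvec" (rotation vector, rad) and "tvec" (3), from world to camera coordinates, as OpenCV has them. Camera axes: x right, y down, z forward; pixel columns grow to the right and rows downward; lengths in mm; the calibration is good to about 2 mm. The wrist camera is an equidistant fisheye: a pixel r from the principal point sees the ray r / f radians off the axis. A picture is of the moment at which its call begins. There is no depth.
- workorder.close_job(): hands the job in; it is judged then, once.
Trained networks look in the newest picture that a camera, given by its name, has taken for a name from the list of things; names that differ only in an ending like _2 or _b are one class to them, and where a whole thing is asked for, a point or a joint stands for the part that bears it (a point fixed in the world has none). Each returns a list of dicts, best first, with "p" (0 to 1); they miss things now and then, are a little off and sometimes report something else, mostly with a low value. They report only what shows in the picture. A call takes as long as a camera call. They do not tell look-alikes from the thing itself.
- models.recognise(camera, thing): "xyz" ([x, y, z] in mm, in the coordinates of the camera as it stood for that picture, good to about 4 mm: the middle of the surface that is visible of it).
The state is a dict: "time": time; "qpos": joint angles; "dq": joint speeds; "joint_torque": joint torques, N m; "ee_pos": TCP position; "ee_rot": TCP orientation; "contact_force": force on the tool from outside, world axes, zero at the start; "ft_torque": the same for the moment, N m; "width": finger opening in mm; "grip_force": force on a finger pad.
Only numpy, scipy, OpenCV 4.12 (cv2) and the standard library are available. Lean on these libraries where they do the work, as an engineer would, in place of code of your own. Each camera call takes 0.05 s, during which the arm holds its last target. There are 200 camera calls.

## Working session

There is one attempt and no reset: what is moved stays moved. The work goes in short steps, Python scripts to look and compute and a tool call to move; the robot and the scene stay as the last step left them, time stands still between calls to the robot, and variables do not carry over. Pictures are saved under pics/ and viewed, at most 10 in all, crops included, and the job is handed in when it is done.

Besides the shell and the picture viewer there is one more tool, called after "Emit:" by a JSON object that holds its "method" and its "body", one argument or row to a line. drive_tool: Moves the arm, as the interface text tells. Its arguments: {"type":"object","properties":{"deltas":{"type":"array","items":{"type":"array","items":{"type":"number"}}},"force":{"type":"number"}},"required":["deltas"]}

```bash
mkdir -p pics; cat > h.py <<'E'
from rig import bot, imaging, workorder, models
import numpy as np, cv2
def snap(c,f=None):
    s=imaging.snapshot(c)
    if f: cv2.imwrite('pics/'+f,s['image'][:,:,::-1])
    s['R']=cv2.Rodrigues(np.array(s['rvec'],float))[0]; s['t']=np.array(s['tvec'],float).ravel()
    s['f']=s['image'].shape[0]/2/np.tan(np.radians(s['vfov'])/2)
    return s
def w(s,xyz): return s['R'].T@(np.array(xyz)-s['t'])
def px(s,P):
    c=s['R']@np.array(P,float)+s['t']; return c[:2]/c[2]*s['f']+[s['cx'],s['cy']]
def ray(s,u,v,z):
    d=s['R'].T@np.array([(u-s['cx'])/s['f'],(v-s['cy'])/s['f'],1]); o=-s['R'].T@s['t']
    return o+d*(z-o[2])/d[2]
E
python3 - <<'E'
from h import *
for c in ['top','scene']:
    s=snap(c,c+'0.png')
    print(c,'cam',(-s['R'].T@s['t']).round())
    for n in ['carousel','peg','well','foot','stamp','inkpad','taperoll','glue','parcel','penpot','bigtape']:
        for d in models.recognise(c,n)[:5]:
            if d['p']>.2: P=w(s,d['xyz']); print(n,round(d['p'],2),P.round(),px(s,P).round())
print(bot.sense())
E
```

```text
top cam [ 446.   20. 1770.]
carousel 0.7 [562. -84.  44.] [279. 207.]
peg 0.86 [562. -88.  45.] [280. 207.]
well 0.9 [565. -84.  45.] [279. 206.]
well 0.41 [516. 458.  83.] [121. 217.]
foot 0.42 [ 736. -158.   16.] [300. 160.]
inkpad 0.68 [583. -11.  66.] [258. 201.]
inkpad 0.68 [ 438. -433.   42.] [378. 245.]
taperoll 0.84 [382. 212.  47.] [193. 257.]
taperoll 0.78 [841. -51.  37.] [271. 130.]
taperoll 0.67 [ 640. -107.   77.] [286. 185.]
taperoll 0.58 [ 843. -145.   32.] [297. 130.]
taperoll 0.46 [564. -85.  44.] [279. 207.]
glue 0.46 [490. -69.  90.] [275. 228.]
glue 0.44 [513. 458.  80.] [122. 218.]
parcel 0.59 [516. 456.  80.] [122. 217.]
penpot 0.59 [ 434. -439.   43.] [379. 246.]
bigtape 0.58 [ 618. -401.   42.] [368. 193.]
scene cam [1430.  178.  937.]
carousel 0.76 [603. -73.  44.] [229. 198.]
peg 0.92 [598. -74.  46.] [229. 196.]
peg 0.59 [504. -71.  89.] [237. 166.]
well 0.87 [601. -71.  45.] [230. 198.]
foot 0.59 [ 727. -147.   17.] [194. 231.]
stamp 0.72 [ 556. -159.   69.] [205. 178.]
inkpad 0.51 [588.  -5.  68.] [252. 192.]
taperoll 0.86 [ 856. -145.   40.] [179. 263.]
[... 357 characters left out ...]
 -397.   35.] [126. 191.]
{'time': 1.2, 'qpos': array([ 1.23747248e+00,  4.93633233e-01,  1.34554759e+00,  8.24591474e-06,
        1.30250104e+00, -9.55047364e-02]), 'dq': array([ 0.0006717 ,  0.00114365, -0.00153417,  0.00280583, -0.00015653,
       -0.00030933]), 'joint_torque': array([ 2.13527608e-03, -8.78656340e+01, -3.82256699e+01,  7.13691465e-02,
        4.35878558e-02, -8.90805586e-05]), 'ee_pos': array([147.22824512, 607.38445654, 224.87813955]), 'ee_rot': array([-3.72685902e-01, -3.11938159e+00,  1.34261755e-04]), 'contact_force': array([ 0.40231556, -0.6673778 ,  0.23066407]), 'ft_torque': array([0.00839625, 0.02738414, 0.00987568]), 'grip_force': 0.0, 'width': 91.18677242553989}
```

```bash
python3 - <<'E'
import cv2
a=cv2.imread('pics/top0.png')[105:285,170:410]; b=cv2.imread('pics/scene0.png')[120:300,100:340]
cv2.imwrite('pics/c0.png',cv2.resize(a,None,fx=3.3,fy=3.3,interpolation=3))
cv2.imwrite('pics/c1.png',cv2.resize(b,None,fx=3.3,fy=3.3,interpolation=3))
E
```

```text
(no output)
```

View pics/c0.png

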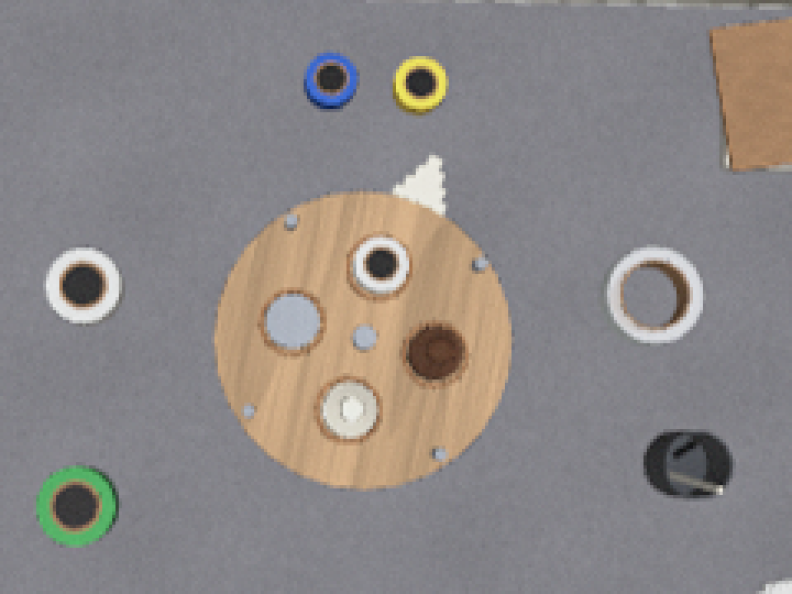

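View pics/c1.png

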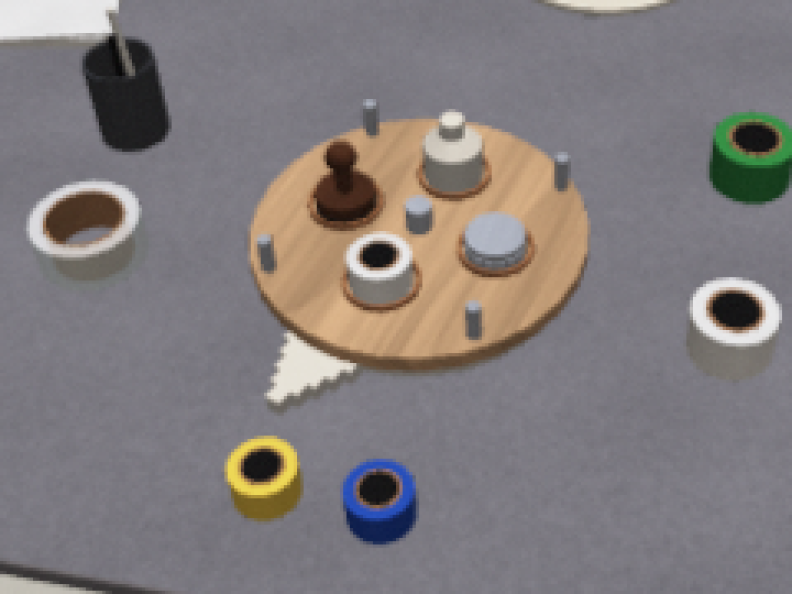

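The top crop shows four articles on the disc: white roll (381,264), ink pad (292,321), glue (350,408) and the dark brown stamp with its ball handle at (436,352). The nose tip is at (438,155). The only round-based thing with a stem is the stamp. The other rolls, blue (331,79), yellow (420,83), green (77,505) and white (83,285), are look-alikes off the disc.

```bash
cat > m.py <<'E'
from h import *
s=snap('top')
g=lambda u,v,z:ray(s,170+u/3.3-.4,105+v/3.3-.4,z)
pg=np.array([g(*p,85)[:2] for p in [(291,221),(481,264),(440,453),(249,411)]])
C=pg.mean(0); C2=g(363.5,340.5,45)[:2]; print('pivot',C,C2,g(364,337,75))
pol=lambda P:(np.hypot(*(P[:2]-C)).round(),np.degrees(np.arctan2(*(P[:2]-C)[::-1])).round(1))
for p in pg: print('peg',p.round(),pol(p))
print('nose',pol(g(438,155,18)))
for n,u,v,z in [('roll',381,264,81-0),('stamp',434,352,70),('ink',292,321,68),('glue',350,408,117)]: print(n,g(u,v,z).round(),pol(g(u,v,z)))
E
python3 m.py
```

```text
pivot [561.94426506 -86.50700416] [560.50020635 -87.14710336] [562.19770701 -85.75364027  75.        ]
peg [682.  -7.] (np.float64(144.0), np.float64(33.6))
peg [ 641. -207.] (np.float64(144.0), np.float64(-56.8))
peg [ 443. -166.] (np.float64(143.0), np.float64(-146.4))
peg [482.  33.] (np.float64(144.0), np.float64(123.7))
nose (np.float64(222.0), np.float64(-21.6))
roll [ 639. -102.   81.] (np.float64(79.0), np.float64(-11.5))
stamp [ 548. -160.   70.] (np.float64(75.0), np.float64(-100.6))
ink [578. -10.  68.] (np.float64(78.0), np.float64(78.1))
glue [487. -70. 117.] (np.float64(77.0), np.float64(167.5))
```

Emit:
{"method": "drive_tool", "body": {
  "deltas": [
    [0, 0, -0.07, 0.025, -0.037, 0, 1],
    [0, 0, -0.14, 0.05, -0.075, 0, 1],
    [0, 0, -0.21, 0.075, -0.113, 0, 1],
    [0, 0, -0.28, 0.1, -0.15, 0, 1],
    [0, 0, -0.35, 0.125, -0.188, 0, 1],
    [0, 0, -0.42, 0.15, -0.226, 0, 1],
    [0, 0, -0.49, 0.175, -0.264, 0, 1],
    [0, 0, -0.56, 0.2, -0.301, 0, 1],
    [0, 0, -0.63, 0.225, -0.339, 0, 1],
    [0, 0, -0.7, 0.25, -0.377, 0, 1],
    [0, 0, -0.77, 0.275, -0.414, 0, 1],
    [0, 0, -0.84, 0.3, -0.452, 0, 1]
  ],
  "force": 20
}}

```text
time: 2.45
ee_pos: [448.1, 153.7, 225.2]
ee_rot: [1.616, 2.694, 0.001]
contact_force: [1.9, 1.2, 0.7]
width: 0.4
grip_force: 0.0
```

Emit:
{"method": "drive_tool", "body": {
  "deltas": [
    [0, 0, -0.05, 0.02, -0.03, 0, 1],
    [0, 0, -0.1, 0.04, -0.06, 0, 1],
    [0, 0, -0.167, 0.067, -0.101, 0, 1],
    [0, 0, -0.167, 0.067, -0.101, 0, 1],
    [0, 0, -0.167, 0.067, -0.101, 0, 1],
    [0, 0, -0.167, 0.067, -0.101, 0, 1]
  ]
}}

```text
time: 3.05
ee_pos: [513.7, 54.9, 224.9]
ee_rot: [-1.83, -2.553, 0.0]
contact_force: [-0.7, 0.7, 0.8]
width: 0.5
grip_force: 0.0
```

Emit:
{"method": "drive_tool", "body": {
  "deltas": [
    [0, 0, 0, 0, 0, -0.03, 1],
    [0, 0, 0, 0, 0, -0.06, 1],
    [0, 0, 0, 0, 0, -0.09, 1],
    [0, 0, 0, 0, 0, -0.12, 1],
    [0, 0, 0, 0, 0, -0.14, 1],
    [0, 0, 0, 0, 0, -0.15, 1],
    [0, 0, 0, 0, 0, -0.159, 1],
    [0, 0, 0, 0, 0, -0.159, 1],
    [0, 0, 0, 0, 0, -0.159, 1]
  ]
}}

```text
time: 3.95
ee_pos: [514.5, 54.6, 66.6]
ee_rot: [1.831, 2.552, 0.001]
contact_force: [-0.1, -0.1, 0.5]
width: 0.6
grip_force: 0.0
```

```bash
python3 - <<'E'
from h import *
s=snap('scene'); cv2.imwrite('pics/a1.png',cv2.resize(s['image'][100:290,120:370,::-1],None,fx=3,fy=3,interpolation=3))
print(bot.sense()['ee_pos'])
# arc rows in 12s, relative to the start of each group; 2 deg/row, r=148
C=np.array([561.9,-86.5]); a0=108.7
P=lambda a:C+148*np.array([np.cos(np.radians(a)),np.sin(np.radians(a))])
for k in range(4):
    b=a0+24*k; print(k,[[0,0,round(np.radians(2*i),3)]+((P(b+2*i)-P(b))/1000).round(4).tolist()+[0,1] for i in range(1,13)])
E
```

```text
[514.7202037   54.54377965  66.74117978]
0 [[0, 0, np.float64(0.035), -0.0049, -0.0017, 0, 1], [0, 0, np.float64(0.07), -0.0097, -0.0037, 0, 1], [0, 0, np.float64(0.105), -0.0144, -0.0057, 0, 1], [0, 0, np.float64(0.14), -0.019, -0.008, 0, 1], [0, 0, np.float64(0.175), -0.0236, -0.0104, 0, 1], [0, 0, np.float64(0.209), -0.0281, -0.0129, 0, 1], [0, 0, np.float64(0.244), -0.0325, -0.0156, 0, 1], [0, 0, np.float64(0.279), -0.0368, -0.0185, 0, 1], [0, 0, np.float64(0.314), -0.041, -0.0215, 0, 1], [0, 0, np.float64(0.349), -0.0451, -0.0247, 0, 1], [0, 0, np.float64(0.384), -0.0491, -0.028, 0, 1], [0, 0, np.float64(0.419), -0.0529, -0.0314, 0, 1]]
1 [[0, 0, np.float64(0.035), -0.0037, -0.0036, 0, 1], [0, 0, np.float64(0.07), -0.0073, -0.0073, 0, 1], [0, 0, np.float64(0.105), -0.0108, -0.0111, 0, 1], [0, 0, np.float64(0.14), -0.0142, -0.015, 0, 1], [0, 0, np.float64(0.175), -0.0174, -0.0191, 0, 1], [0, 0, np.float64(0.209), -0.0204, -0.0232, 0, 1], [0, 0, np.float64(0.244), -0.0233, -0.0275, 0, 1], [0, 0, np.float64(0.279), -0.0261, -0.0319, 0, 1], [0, 0, np.float64(0.314), -0.0287, -0.0363
[... 668 characters left out ...]
, [0, 0, np.float64(0.384), -0.012, -0.0552, 0, 1], [0, 0, np.float64(0.419), -0.0121, -0.0603, 0, 1]]
3 [[0, 0, np.float64(0.035), 0.0002, -0.0052, 0, 1], [0, 0, np.float64(0.07), 0.0005, -0.0103, 0, 1], [0, 0, np.float64(0.105), 0.001, -0.0155, 0, 1], [0, 0, np.float64(0.14), 0.0017, -0.0206, 0, 1], [0, 0, np.float64(0.175), 0.0026, -0.0257, 0, 1], [0, 0, np.float64(0.209), 0.0036, -0.0307, 0, 1], [0, 0, np.float64(0.244), 0.0048, -0.0357, 0, 1], [0, 0, np.float64(0.279), 0.0062, -0.0407, 0, 1], [0, 0, np.float64(0.314), 0.0078, -0.0456, 0, 1], [0, 0, np.float64(0.349), 0.0095, -0.0505, 0, 1], [0, 0, np.float64(0.384), 0.0115, -0.0553, 0, 1], [0, 0, np.float64(0.419), 0.0135, -0.06, 0, 1]]
```

View pics/a1.png

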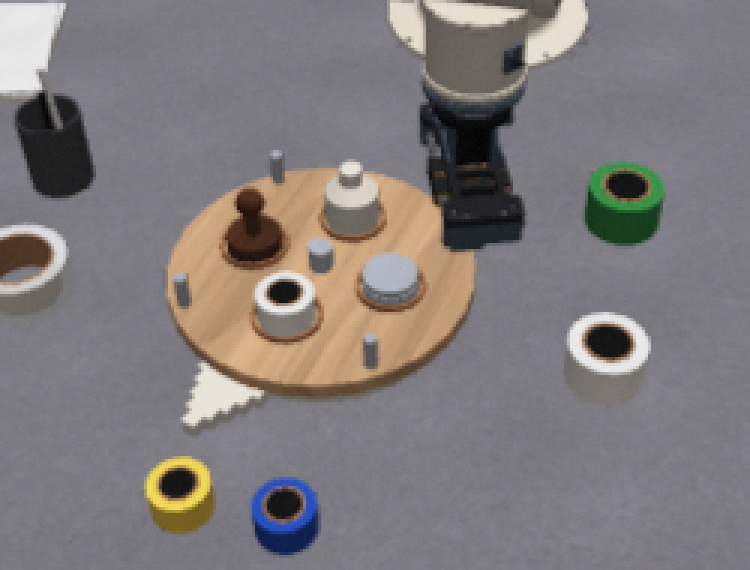

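The gripper stands over the rim at (480,235), clear of the articles. The peg to push is hidden behind it.

Emit:
{"method": "drive_tool", "body": {
  "deltas": [
    [0, 0, 0.035, -0.0049, -0.0017, 0, 1],
    [0, 0, 0.07, -0.0097, -0.0037, 0, 1],
    [0, 0, 0.105, -0.0144, -0.0057, 0, 1],
    [0, 0, 0.14, -0.019, -0.008, 0, 1],
    [0, 0, 0.175, -0.0236, -0.0104, 0, 1],
    [0, 0, 0.209, -0.0281, -0.0129, 0, 1],
    [0, 0, 0.244, -0.0325, -0.0156, 0, 1],
    [0, 0, 0.279, -0.0368, -0.0185, 0, 1],
    [0, 0, 0.314, -0.041, -0.0215, 0, 1],
    [0, 0, 0.349, -0.0451, -0.0247, 0, 1],
    [0, 0, 0.384, -0.0491, -0.028, 0, 1],
    [0, 0, 0.419, -0.0529, -0.0314, 0, 1]
  ]
}}

```text
time: 5.2
ee_pos: [461.8, 23.0, 66.8]
ee_rot: [1.258, 2.877, 0.001]
contact_force: [0.8, 1.9, 0.2]
width: 0.3
grip_force: 0.8
```

```bash
python3 - <<'E'
from h import *
s=snap('scene'); cv2.imwrite('pics/a2.png',cv2.resize(s['image'][100:290,120:370,::-1],None,fx=3,fy=3,interpolation=3))
for n in ['stamp','inkpad']:
    for d in models.recognise('scene',n)[:2]: P=w(s,d['xyz']); print(n,d['p'],P.round(),np.degrees(np.arctan2(P[1]+86.5,P[0]-561.9)))
E
```

```text
stamp 0.68 [ 727. -143.   16.] -18.93766104442624
stamp 0.6 [ 576. -161.   67.] -79.2303185459591
inkpad 0.72 [ 577. -160.   68.] -77.99219954386922
inkpad 0.51 [569.  -5.  66.] 85.29481378315593
```

View pics/a2.png

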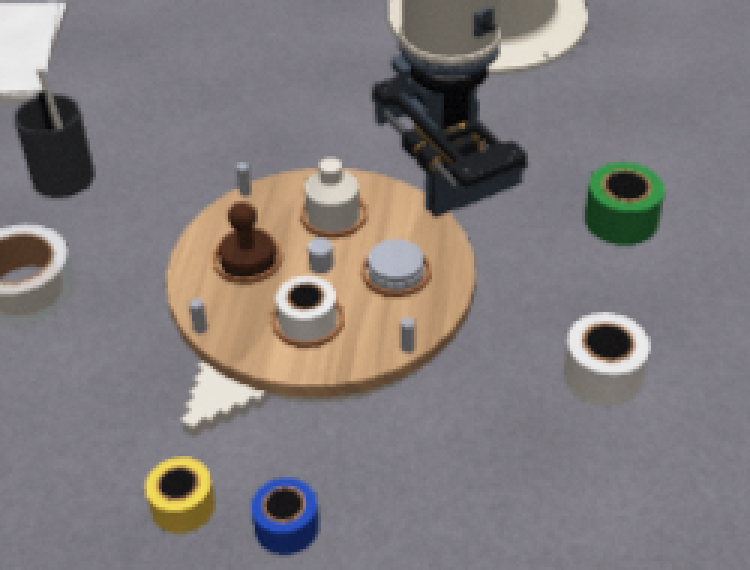

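The carousel has turned counter-clockwise by about 16°, as planned. The stamp is now at (246,245) and the articles are clear of the gripper, so I'll continue.

Emit:
{"method": "drive_tool", "body": {
  "deltas": [
    [0, 0, 0.035, -0.0037, -0.0036, 0, 1],
    [0, 0, 0.07, -0.0073, -0.0073, 0, 1],
    [0, 0, 0.105, -0.0108, -0.0111, 0, 1],
    [0, 0, 0.14, -0.0142, -0.015, 0, 1],
    [0, 0, 0.175, -0.0174, -0.0191, 0, 1],
    [0, 0, 0.209, -0.0204, -0.0232, 0, 1],
    [0, 0, 0.244, -0.0233, -0.0275, 0, 1],
    [0, 0, 0.279, -0.0261, -0.0319, 0, 1],
    [0, 0, 0.314, -0.0287, -0.0363, 0, 1],
    [0, 0, 0.349, -0.0311, -0.0409, 0, 1],
    [0, 0, 0.384, -0.0334, -0.0455, 0, 1],
    [0, 0, 0.419, -0.0356, -0.0502, 0, 1]
  ]
}}

```text
time: 6.55
ee_pos: [426.1, -27.2, 66.3]
ee_rot: [0.634, 3.076, 0.0]
contact_force: [-0.4, 1.5, 0.8]
width: 0.6
grip_force: 0.9
```

Emit:
{"method": "drive_tool", "body": {
  "deltas": [
    [0, 0, 0.035, -0.002, -0.0048, 0, 1],
    [0, 0, 0.07, -0.0038, -0.0096, 0, 1],
    [0, 0, 0.105, -0.0054, -0.0145, 0, 1],
    [0, 0, 0.14, -0.0068, -0.0195, 0, 1],
    [0, 0, 0.175, -0.0081, -0.0245, 0, 1],
    [0, 0, 0.209, -0.0092, -0.0295, 0, 1],
    [0, 0, 0.244, -0.0101, -0.0346, 0, 1],
    [0, 0, 0.279, -0.0109, -0.0397, 0, 1],
    [0, 0, 0.314, -0.0114, -0.0449, 0, 1],
    [0, 0, 0.349, -0.0118, -0.05, 0, 1],
    [0, 0, 0.384, -0.012, -0.0552, 0, 1],
    [0, 0, 0.419, -0.0121, -0.0603, 0, 1]
  ]
}}

```text
time: 7.75
ee_pos: [413.8, -87.5, 66.2]
ee_rot: [-0.02, 3.141, -0.0]
contact_force: [-0.8, 2.3, -0.2]
width: 0.3
grip_force: 0.8
```

```bash
python3 - <<'E'
from h import *
s=snap('scene'); cv2.imwrite('pics/a3.png',cv2.resize(s['image'][100:290,120:370,::-1],None,fx=3,fy=3,interpolation=3))
for n in ['stamp','inkpad']:
    for d in models.recognise('scene',n)[:2]: P=w(s,d['xyz']); print(n,d['p'],P.round(),np.degrees(np.arctan2(P[1]+86.5,P[0]-561.9)))
q=bot.sense(); print(q['ee_pos'],q['contact_force'],np.degrees(np.arctan2(q['ee_pos'][1]+86.5,q['ee_pos'][0]-561.9)))
E
```

```text
inkpad 0.69 [517. -37.  66.] 132.43788844096468
inkpad 0.63 [557. 455.  78.] 90.4974670693268
[414.10047113 -87.67208504  66.17994742] [ 0.61173901 -1.36750029 -0.77702718] -179.54564051183448
```

View pics/a3.png

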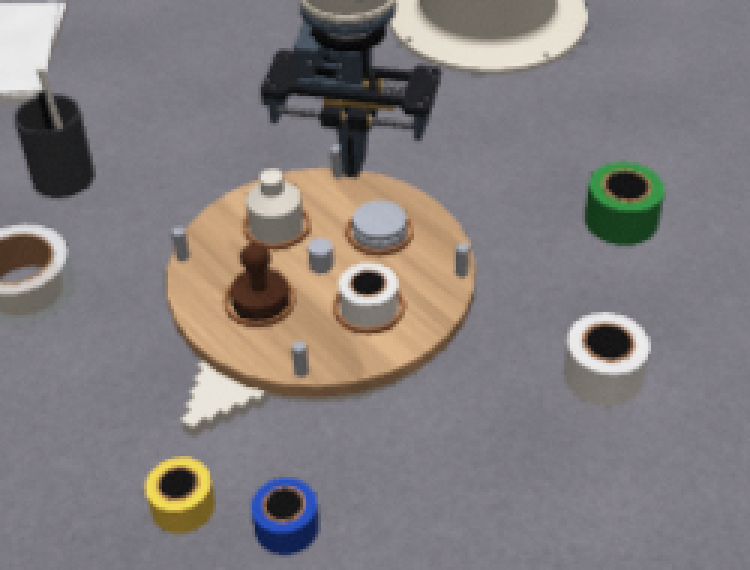

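The peg at (337,160) is being pushed by the finger and the stamp is at (259,290), short of the nose line. I'll push about 14° more, then measure.

Emit:
{"method": "drive_tool", "body": {
  "deltas": [
    [0, 0, 0.035, 0.0002, -0.0052, 0, 1],
    [0, 0, 0.07, 0.0005, -0.0103, 0, 1],
    [0, 0, 0.105, 0.001, -0.0155, 0, 1],
    [0, 0, 0.14, 0.0017, -0.0206, 0, 1],
    [0, 0, 0.175, 0.0026, -0.0257, 0, 1],
    [0, 0, 0.209, 0.0036, -0.0307, 0, 1],
    [0, 0, 0.227, 0.0042, -0.0332, 0, 1],
    [0, 0, 0.244, 0.0048, -0.0357, 0, 1],
    [0, 0, 0.244, 0.0048, -0.0357, 0, 1],
    [0, 0, 0.244, 0.0048, -0.0357, 0, 1]
  ]
}}

```text
time: 8.9
ee_pos: [418.6, -123.2, 66.0]
ee_rot: [-0.4, 3.116, -0.0]
contact_force: [-0.2, 0.6, 0.1]
width: 0.4
grip_force: 0.0
```

```bash
python3 - <<'E'
from h import *
s=snap('top'); t=s['image'][150:260,220:345,::-1]; cv2.imwrite('pics/a4.png',cv2.resize(t,None,fx=5,fy=5,interpolation=3))
C=np.array([561.9,-86.5])
for r,a in [(218,-22)]: pass
E
```

```text
(no output)
```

View pics/a4.png

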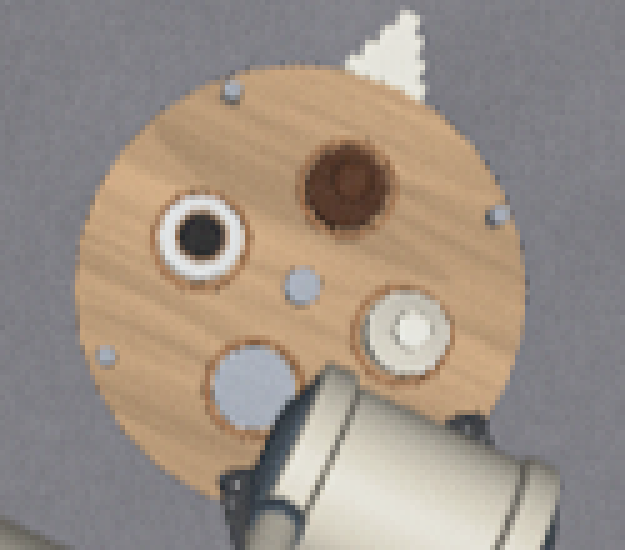

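The stamp's well is at (347,189), about 24–25° right of the straight-ahead line from the pivot (302,290). The nose axis (tip 410,12) is at about 22°. I'll nudge 3° more, back off and lift.

Emit:
{"method": "drive_tool", "body": {
  "deltas": [
    [0, 0, 0.017, 0.0007, -0.0025, 0, 1],
    [0, 0, 0.035, 0.0013, -0.005, 0, 1],
    [0, 0, 0.05, 0.002, -0.0074, 0, 1],
    [0, 0, 0.05, 0.002, -0.0074, 0, 1],
    [0, 0, 0.05, 0, 0.0, 0, 1],
    [0, 0, 0.05, -0.005, 0.012, 0, 1],
    [0, 0, 0.05, -0.008, 0.025, 0, 1],
    [0, 0, 0.05, -0.008, 0.025, 0.03, 1],
    [0, 0, 0.05, -0.008, 0.025, 0.07, 1],
    [0, 0, 0.05, -0.008, 0.03, 0.11, 1],
    [0, 0, 0.05, -0.02, 0.06, 0.15, 1],
    [0, 0, 0.05, -0.03, 0.1, 0.15, 1]
  ]
}}

```text
time: 10.15
ee_pos: [389.8, -22.7, 219.6]
ee_rot: [-0.476, 3.099, -0.004]
contact_force: [1.6, 0.8, -1.1]
width: 0.4
grip_force: 0.0
```

Emit:
{"method": "drive_tool", "body": {
  "deltas": [
    [0, 0, 0, -0.02, 0.04, 0, 1],
    [0, 0, 0, -0.03, 0.08, 0, 1],
    [0, 0, 0, -0.04, 0.12, 0, 1],
    [0, 0, 0, -0.04, 0.16, 0, 1],
    [0, 0, 0, -0.04, 0.2, 0, 1],
    [0, 0, 0, -0.04, 0.24, 0, 1],
    [0, 0, 0, -0.04, 0.28, 0, 1],
    [0, 0, 0, -0.04, 0.3, 0, 1],
    [0, 0, 0, -0.04, 0.3, 0, 1],
    [0, 0, 0, -0.04, 0.3, 0, 1]
  ]
}}

```text
time: 11.15
ee_pos: [347.2, 277.0, 215.6]
ee_rot: [0.482, -3.104, 0.001]
contact_force: [0.4, -0.6, -1.0]
width: 0.9
grip_force: 0.0
```

```bash
python3 - <<'E'
from h import *
s=snap('top'); t=s['image'][150:260,220:345,::-1]; cv2.imwrite('pics/a5.png',cv2.resize(t,None,fx=5,fy=5,interpolation=3))
E
```

```text
(no output)
```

View pics/a5.png

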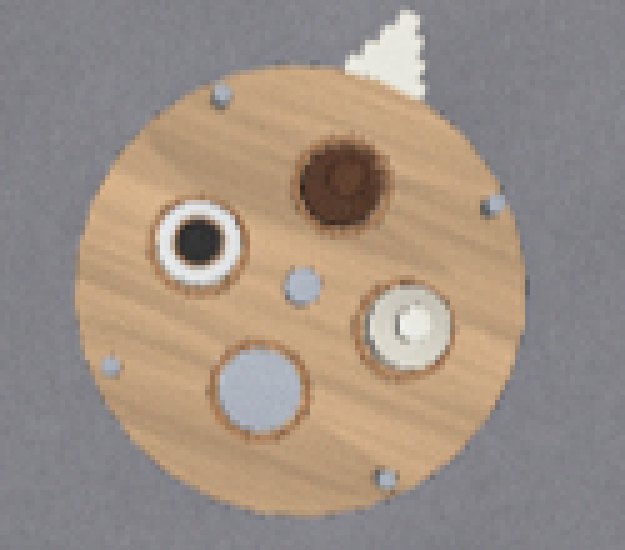

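The stamp well (342,186) and the opposite well (259,389) give an axis of 22.2°, against about 22° for the nose. All the articles are in their wells and the arm is clear.

```bash
python3 -c "
from rig import workorder
print(workorder.close_job())"
```

```text
the job is handed in; nothing more can be done
None
```

The job is handed in: the hand stamp stands at the front within about 1° of the nose line (measured in the last top picture), the articles are still in their wells, and the arm was clear of everything; the system returned no verdict.

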